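Set the sprung end stop and push the block up to it

TASK

Set the end stop of the wooden jig: push its red paddle along the channel, gently, against the spring until the slide has gone past its catch, then let it come back so that it latches by itself at the middle position (the green mark). Then gently push the wood block that lies in the channel by the end that faces away from the stop, until it sits flush against the latched stop. Only push, with the fingertips or the outside of the fingers: do not grip or lift anything, and leave the things lying around alone.

Things in the scene. Friction and masses are not known exactly. Their poses are not given: they have to be found in the camera images.
- jig: Fixed plywood stop jig, 120 x 415 x 12 mm, flat on the table; origin on its underside, z up. y runs along its channel from the spring end (steel cylinder, y = -215 mm) to the open end (+200 mm). Channel: centred on x = 0, 49 mm wide, floor 12 mm up, between dark rails 16 mm wide with tops 26 mm up. Marks on the near (-x) rail: white home, green middle, white end of travel.
- slide (a joint): Travel (m) of the aluminium stop slide along +y of the jig: 0 home, about 0.039 latched (its red pointer at the green mark), 0.064 hard end. A spring pulls it towards 0: about 4 N at home, 8 N at the middle, 10.5 N at the end, with some damping. The catch drops in at 0.040: push past it (0.050 is good) and let go; released short of the catch it runs back home.
- push_face (a point): Centre of the flat face (looking to -y) of the slide's red paddle, to be pushed towards +y of the jig; axes as the jig's. Paddle 44 mm wide (x), 12 mm thick (y), standing from 55 to 95 mm above the table; this point is 75 mm up and moves with the slide. Behind it lies the low spring cylinder, top 36 mm above the table.
- stop_face (a point): Centre of the +y end face of the slide, the face the block comes to rest against; 44 mm wide, from 12 to 55 mm above the table; axes as the jig's. It moves with the slide, and lies 50 mm ahead (+y) of the paddle's push face.
- pawl (a joint): Angle (rad) of the brass spring pawl on the far (+x) rail: 0 at rest or latched, about 0.2 while the slide's brass stop pin passes it. It moves by itself; there is no need to touch it.
- offcut_2: Loose light wood block, 45 (x) x 100 (y) x 45 (z) mm, 0.1 to 0.2 kg, lying in the channel beyond the stop with about 2 mm play on each side; origin at the centre of its underside, y along the channel.
- work_centre (a point): Centre of the wood block, 34.5 mm above the table as it lies in the channel.
- work_stop_end (a point): Centre of the block's end face towards the stop (-y end), half-way up.
- work_far_end (a point): Centre of the block's other end face (+y end), half-way up: the face to push, towards -y of the jig. The block stands 31 mm above the rails.
- sanding_block: Bystander: cork sanding block, 51 x 78 x 30 mm, loose beside the jig; origin at the centre of its underside.
- piece_i: Bystander: dark wood off-cut, 42 x 62 x 25 mm, loose beside the jig; origin at the centre of its underside.
- piece_wedge: Bystander: light sawn wedge, 32 x 90 x 34 mm, loose on the robot's side of the jig; origin at the centre of its underside.

How it is judged:
On the way, in this order (a step that is already met when the one before it is completed fails the run):
1. the slide is pushed past the catch with the fingers (value of joint slide above 0.0405 m and contact force between the fingers and slide above 0.5 N), for 0.05 s.
2. the slide is let go and rests latched at the middle position, the block not yet against it (value of joint slide between 0.037 and 0.043 m and value of joint pawl below 0.06 rad and contact force between each of the arm, the fingers and slide below 0.2 N and velocity of joint slide between -0.005 and 0.005 m/s and y of work_stop_end in the frame of stop_face above 0.006 m), for 0.2 s.
3. the block is pushed along the channel up against the latched stop (value of joint slide between 0.037 and 0.043 m and value of joint pawl below 0.06 rad and y of work_stop_end in the frame of stop_face between -0.003 and 0.003 m and z of work_centre in the frame of jig below 0.04 m and angle between the y axis of offcut_2 and the y axis of jig, either way round below 0.1 rad), for 0.2 s.
At the end, for the whole second after the job is handed in: The slide is latched at the middle (0.037 to 0.043 m, pawl in), the block lies flat in the channel with its end within 3 mm of the stop face, in line with the channel within 0.1 rad, at rest and let go (all of step 3 and linear speed of offcut_2 below 0.01 m/s and angle between offcut_2's own z axis and vertical below 0.06 rad); the robot touches nothing.
It fails at once if the block is lifted or tipped (more than 12 mm up or 0.25 rad) (z of work_centre in the frame of jig above 0.0465 m or angle between offcut_2's own z axis and vertical above 0.25 rad).
It fails at once if the block or the slide is gripped or rammed (finger force over 40 N) (contact force between the fingers and offcut_2 above 40 N or contact force between the fingers and slide above 40 N).
It fails at once if a bystander is disturbed (moved over 25 mm) (distance of any of sanding_block, piece_i, piece_wedge from where it was at the start of the episode above 0.025 m).
It also fails if it takes over 51 s, if anything falls off the work surface, if the arm or the gripper's body presses on something with over 40 N, if the wrist force passes 120 N, or if a joint passes its speed limit or range.

ROBOT

A 6-joint arm with a two-finger parallel gripper is mounted at the origin on a cart in front of the work surface, level with it; the furniture and walls round the work are solid. World frame = base frame: x ahead of the robot, y to its left, z up, the work surface at z = 0. Lengths are in m, angles in rad, forces in N, time in s.
With the tool pointing down it reaches from about 0.3 to 0.875 m from the base axis. Payload 6.4 kg.
Tool frame: the origin (TCP) lies midway between the tips of the shut fingers; the grasp point (between the pads) lies ctrl.grip_point_offset behind it (ctrl.grip_point_offset is the distance from the TCP to the grasp point, in m); z points along the fingers, y is the direction in which the jaws open and shut (so a half turn about z gives the same grasp; the last joint's range is limited). The gripper opens to 85 mm and grips with 20 to 120 N. Pads are 22 mm wide; open, the fingers measure 114 mm over their backs; the gripper's body (76 mm by 85 mm) begins 54 mm behind the grasp point. The pads swing forward as they close: fully open they stand 13 mm farther back than shut.
Start: joints at [0.896, 0.181, 1.607, -0, 1.354, -0.206], TCP at [0.26, 0.513, 0.231] pointing down, gripper open.
Joint ranges: [-2.99, 2.99], [-0.89, 2.07], [0.3, 2.58], [-1.14, 4.28], [0, 2.63], [-3.12, 3.12]. Speed limits (rad/s): [2.57, 2.57, 3.01, 3.14, 3.14, 3.14].

INTERFACE

Orientations are given as a unit quaternion [w, x, y, z].
In Python, from bench import ctrl, viewer gives the robot as it stands.
- The arm moves only by the shell command python3 -m handwheel 'ROWS' [OPENING]. ROWS is JSON, a list of rows, each an object with "travel": the shift along the tool's x, y, z as a fraction of full scale, a list of three; "dr": the turn, a rotation vector about the tool's x, y, z as a fraction of full scale, a list of three. A call has 1 to 20 rows; each row shifts and turns the pose as measured when the row begins, along the tool's axes as they then stand; what a row does not reach is not made up. Full scale, the value 1, is 150 mm for a shift and 30 degrees for a turn. A row lasts 1/12 s, in which the tool goes at most 41.7 mm and 7.16 degrees, less where a joint would pass 70% of its speed; a pose out of reach is approached as far as the arm can. A call with a number of a shift or a turn outside -1 to 1 is refused whole. A call with a gripper value outside its range is refused whole. OPENING is the opening, from -1 (shut) to 1 (fully open), set as the call begins (- or left out, the last holds). The fingers move at their own pace and stop on an object; the grip force is fixed at half the most. Time passes only in rows, so rows that do not move let the fingers close. It gives the time, the measured TCP pose, the force and the opening at its end, in the units of the state.
- ctrl.get_obs(): the state, without advancing time (a new reading comes with each control period).
- viewer.camera(name): name is "scene" or "top"; returns the picture (420x560x3 uint8, red, green, blue); there is no depth.
- viewer.get_calibration(name): a dict with "camera_matrix" (3x3 intrinsics, pixels), "k1" (the pictures are not rectified: a ray, as slopes to the right and down, at radius r is drawn at 1 + k1 r^2 times it, then the intrinsics apply), "R" (3x3) and "t" (3): a world point X has camera coordinates R X + t. Camera axes: x right, y down, z forward; pixel columns grow to the right and rows downward; lengths in m; the calibration is good to about 2 mm. A picture is of the moment at which its call begins. get_calibration takes no time and is no camera call.
- ctrl.hand_in(): hands the job in, once; it reports no verdict.
The state is a dict: "time_s": time; "q": joint angles; "dq": joint speeds; "joint_efforts": joint torques, N m; "eef_pos": TCP position; "eef_rot": TCP orientation; "wrist_force": force on the tool from outside, world axes, zero at the start; "torque": the same for the moment, N m; "opening": opening from 0.0 (shut) to 1.0 (fully open).
Only numpy, scipy, OpenCV 4.12 (cv2) and the standard library are available. Lean on these libraries where they do the work, as an engineer would, in place of code of your own. Each camera call takes 0.05 s, during which the arm holds its last target. There are 200 camera calls.

## Working session

There is one attempt and no reset: what is moved stays moved. The work goes in short steps, Python scripts to look and compute and a shell command to move; the robot and the scene stay as the last step left them, time stands still between calls to the robot, and variables do not carry over. Pictures are saved under pics/ and viewed, about 8 in all and at most 12, crops included, and the job is handed in when it is done.

```bash
mkdir -p pics; ls; cat > h.py <<'E'
import numpy as np, cv2
from bench import ctrl, viewer
def proj(name,P):
    c=viewer.get_calibration(name);K=np.array(c["camera_matrix"]);R=np.array(c["R"]);t=np.array(c["t"])
    X=np.atleast_2d(P)@R.T+t
    return cv2.projectPoints(X.reshape(-1,1,3),np.zeros(3),np.zeros(3),K,np.array([c["k1"],0,0,0.]))[0].reshape(-1,2)
def ray(name,uv,z):
    c=viewer.get_calibration(name);K=np.array(c["camera_matrix"]);R=np.array(c["R"]);t=np.array(c["t"])
    n=cv2.undistortPoints(np.array(uv,float).reshape(-1,1,2),K,np.array([c["k1"],0,0,0.])).reshape(-1,2)
    d=np.c_[n,np.ones(len(n))]@R; o=-R.T@t
    return o+d*((np.broadcast_to(z,len(n))-o[2])/d[:,2])[:,None]
def snap(name,f,crop=None,s=1):
    im=viewer.camera(name)
    if crop: x0,y0,x1,y1=crop; im=im[y0:y1,x0:x1]
    im=cv2.resize(im,None,fx=s,fy=s,interpolation=cv2.INTER_CUBIC)
    cv2.imwrite('pics/'+f,im[:,:,::-1])
E
python3 - <<'E'
from h import *
snap('top','t0.png',s=1.4);snap('scene','s0.png',s=1.4)
for n in('top','scene'):
    c=viewer.get_calibration(n);print(n,c)
print(ctrl.get_obs(),ctrl.grip_point_offset)
E
```

```text
pics
top {'camera_matrix': array([[430.40418692,   0.        , 288.35754713],
       [  0.        , 430.40418692, 210.84626203],
       [  0.        ,   0.        ,   1.        ]]), 'k1': -0.03041534312603586, 'R': array([[ 0.0067876 , -0.99990645,  0.0118748 ],
       [-0.98647389, -0.00864039, -0.1636906 ],
       [ 0.16377789, -0.01060312, -0.98644026]]), 't': array([-0.22152113,  0.55529583,  0.85201935])}
scene {'camera_matrix': array([[451.69824564,   0.        , 287.91518545],
       [  0.        , 451.69824564, 209.00122548],
       [  0.        ,   0.        ,   1.        ]]), 'k1': -0.07412629641871311, 'R': array([[-0.88675379, -0.46223527, -0.00250585],
       [-0.32480502,  0.62694595, -0.70812462],
       [ 0.3288912 , -0.62711827, -0.70608303]]), 't': array([0.38516633, 0.34889706, 0.58882112])}
{'time_s': 0.1, 'q': array([ 8.95712065e-01,  1.81488423e-01,  1.60789705e+00,  5.28898935e-05,
        1.35378844e+00, -2.06298511e-01]), 'dq': array([-2.11422545e-04, -3.36673272e-04, -9.32070127e-04,  8.47567294e-04,
        2.78194587e-04,  3.00860596e-05]), 'joint_efforts': array([-1.22605443e-04, -4.45873725e+01, -3.52234054e+01, -2.98107434e-04,
        4.22323239e-03, -4.50764230e-05]), 'eef_pos': array([0.25944554, 0.51259625, 0.23046735]), 'eef_rot': array([-3.60608158e-04,  2.32257991e-01,  9.72653895e-01, -7.04076594e-04]), 'wrist_force': array([-0.64282168,  0.39408754,  0.40436165]), 'torque': array([-0.011076  ,  0.0056885 , -0.03602411]), 'opening': 0.9995790061023256} 0.0187
```

View pics/t0.png

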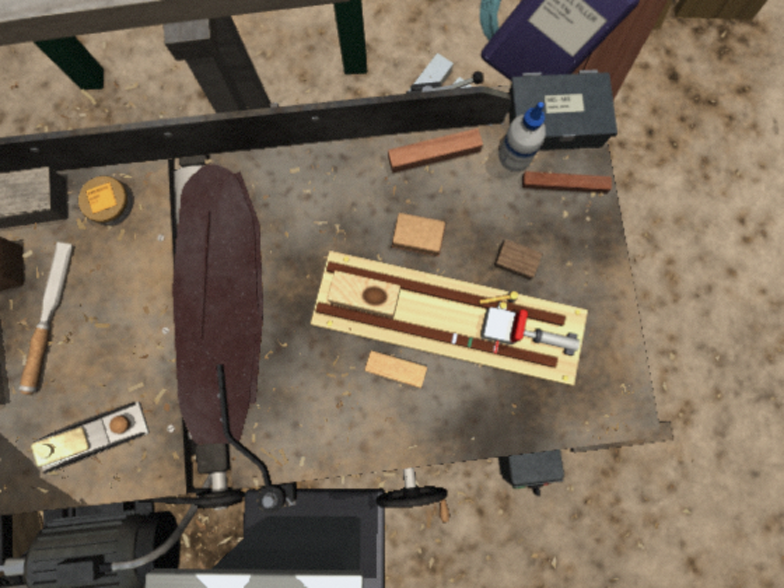

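View pics/s0.png

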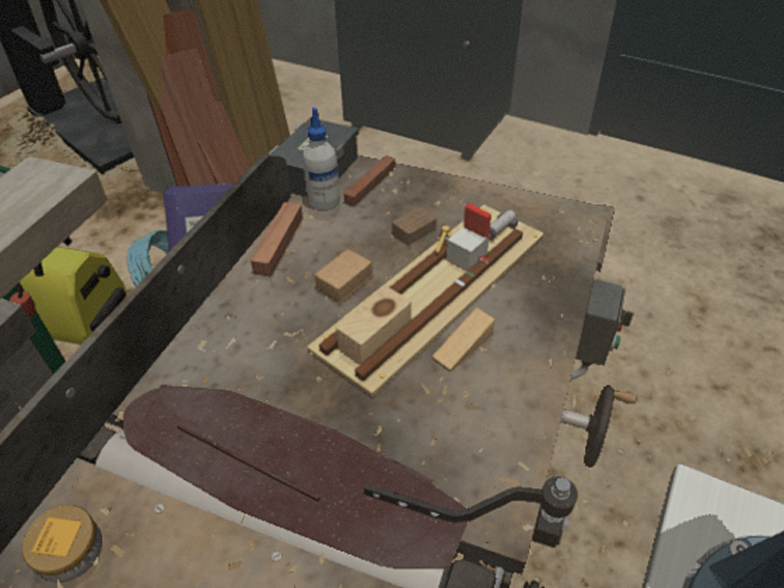

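Top view: jig with the spring end at right (about 580,345) and the block at left (365,293); the paddle is red at (520,325), and the bystanders lie beside the jig. Next, an enlarged crop for measuring.

```bash
python3 - <<'E'
from h import *
snap('top','t1.png',(215,170,425,280),3.8)
E
```

```text
(no output)
```

View pics/t1.png

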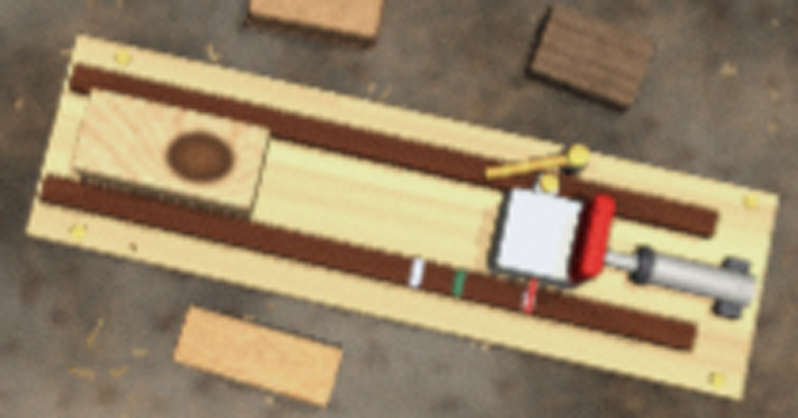

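The crop shows the jig corners at about (78,36), (778,197), (742,399), (27,234). The block's top runs from (90,90)/(78,175) to (270,128)/(252,212). The paddle's top is at (600,235).

```bash
cat >> h.py <<'E'
def full(p,o=(215,170),s=3.8): return (np.array(p,float)+.5)/s-.5+np.array(o)
E
python3 - <<'E'
from h import *
c=ray('top',full([(78,36),(778,197),(742,399),(27,234)]),.012)
L=np.array([[60,200],[60,-215],[-60,-215],[-60,200]])/1e3
A=L-L.mean(0);B=c[:,:2]-c[:,:2].mean(0)
U,S,V=np.linalg.svd(A.T@B);R=(U@V).T;print(np.linalg.det(R))
o=c[:,:2].mean(0)-R@L.mean(0)
th=np.arctan2(R[1,0],R[0,0]);print('yaw',th,np.degrees(th),'o',o);print('res',(c[:,:2]-(L@R.T+o))*1e3)
loc=lambda p:(p[:,:2]-o)@R*1e3
print('block top',loc(ray('top',full([(90,90),(270,128),(252,212),(78,175)]),.057)))
print('paddle top',loc(ray('top',full([(592,196),(615,198),(603,277),(570,272)]),.095)))
print('slide top',loc(ray('top',full([(507,187),(583,197),(497,265)]),.055)))
print('marks',loc(ray('top',full([(417,272),(459,283),(530,297)]),.026)))
print('byst',loc(ray('top',full([(315,20),(590,58),(258,356)]),.03)))
for y in(-.33,-.26,-.2,-.1,.1,.2,.26): print(y,R@[0,y]+o,np.linalg.norm(R@[0,y]+o))
E
```

```text
1.0
yaw -0.22019307300935512 -12.61613376145205 o [ 0.5313046  -0.28153746]
res [[-1.0646315  -0.76506544]
 [-1.02399577  1.50997753]
 [ 1.387851    0.47408097]
 [ 0.70077626 -1.21899306]]
block top [[ 21.76775532 177.71407047]
 [ 23.54251447  77.09118536]
 [-23.62566     76.13346895]
 [-25.31970918 172.58826685]]
paddle top [[  19.71584637  -95.36519756]
 [  21.40491058 -107.26910472]
 [ -20.37982879 -109.14296731]
 [ -21.69613656  -91.98423156]]
slide top [[ 21.41283069 -55.85610197]
 [ 25.42683524 -97.39588899]
 [-21.51381461 -59.23238593]]
marks [[-31.69230599 -19.96600804]
 [-32.40499226 -44.08060278]
 [-31.10854505 -84.27818808]]
byst [[ 95.03078227  67.26000078]
 [109.09538027 -89.79181271]
 [-97.11753327  55.70489018]]
-0.33 [ 0.45922665 -0.60356971] 0.7584098575419342
-0.26 [ 0.47451591 -0.53525984] 0.7153100363278904
-0.2 [ 0.487621   -0.47670852] 0.6819275990924171
-0.1 [ 0.5094628  -0.37912299] 0.6350484923412143
0.1 [ 0.55314641 -0.18395193] 0.5829316101110416
0.2 [ 0.57498821 -0.0863664 ] 0.5814383882128462
0.26 [ 0.58809329 -0.02781508] 0.5887507126280977
```

```bash
cat >> h.py <<'E'
th=-0.2202; O=np.array([.5313,-.2815]); RJ=np.array([[np.cos(th),-np.sin(th)],[np.sin(th),np.cos(th)]])
def st():
    from scipy.spatial.transform import Rotation as Ro
    o=ctrl.get_obs(); q=o['eef_rot']; M=Ro.from_quat([q[1],q[2],q[3],q[0]]).as_matrix()
    J=np.eye(3);J[:2,:2]=RJ
    l=(o['eef_pos'][:2]-O)@RJ
    print('t %.2f local(mm) x %.1f y %.1f z %.1f'%(o['time_s'],l[0]*1e3,l[1]*1e3,o['eef_pos'][2]*1e3),'F(jig)',(J.T@o['wrist_force']).round(1),'open %.2f'%o['opening'])
    D=np.array([[0,1,0],[1,0,0],[0,0,-1.]]).T  # desired tool axes in jig: x=+y,y=+x,z=-z
    print('turn error in tool axes, deg',np.degrees(Ro.from_matrix(M.T@J@D).as_rotvec()).round(2),'q',o['q'].round(2))
if __name__=='__main__': st()
E
python3 -m handwheel '[{"travel":[0,0,-0.1],"dr":[0,0,0.23]},{"travel":[0,0,-0.1],"dr":[0,0,0.23]},{"travel":[0,0,-0.1],"dr":[0,0,0.23]},{"travel":[0,0,0],"dr":[0,0,0.23]},{"travel":[0,0,0],"dr":[0,0,0.23]},{"travel":[0,0,0],"dr":[0,0,0.23]},{"travel":[0,0,0],"dr":[0,0,0.23]},{"travel":[0,0,0],"dr":[0,0,0.23]},{"travel":[0,0,0],"dr":[0,0,0.23]},{"travel":[0,0,0],"dr":[0,0,0.23]},{"travel":[0,0,0],"dr":[0,0,0.23]}]' -1; python3 h.py
```

```text
time_s: 1.07
eef_pos: [0.2578, 0.5106, 0.2732]
eef_rot: [0.001, 0.796, 0.606, -0.005]
wrist_force: [-0.4, -0.1, 0.2]
opening: -0.004
t 1.07 local(mm) x -439.9 y 713.2 z 273.2 F(jig) [-0.4 -0.2  0.2] open -0.00
turn error in tool axes, deg [-0.25  0.54 -2.82] q [ 0.9   0.15  1.56 -0.    1.44  1.17]
```

```bash
python3 -m handwheel '[{"travel":[-0.19,0.19,0],"dr":[0,0,-0.09]},{"travel":[-0.19,0.19,0],"dr":[0,0,0]},{"travel":[-0.19,0.19,0],"dr":[0,0,0]},{"travel":[-0.19,0.19,0],"dr":[0,0,0]},{"travel":[-0.19,0.19,0],"dr":[0,0,0]},{"travel":[-0.19,0.19,0],"dr":[0,0,0]},{"travel":[-0.19,0.19,0],"dr":[0,0,0]},{"travel":[-0.19,0.19,0],"dr":[0,0,0]},{"travel":[-0.19,0.19,0],"dr":[0,0,0]},{"travel":[-0.19,0.19,0],"dr":[0,0,0]},{"travel":[-0.19,0.19,0],"dr":[0,0,0]},{"travel":[-0.19,0.19,0],"dr":[0,0,0]},{"travel":[-0.2,0.03,0],"dr":[0,0,0]},{"travel":[-0.2,0.03,0],"dr":[0,0,0]}]'; python3 h.py
```

```text
time_s: 2.23
eef_pos: [0.5105, 0.0232, 0.2704]
eef_rot: [-0.0, 0.782, 0.624, -0.006]
wrist_force: [0.0, 0.1, 0.1]
opening: 0.005
t 2.23 local(mm) x -86.8 y 292.8 z 270.4 F(jig) [0.  0.1 0.1] open 0.01
turn error in tool axes, deg [-0.48  0.55 -0.19] q [-0.18  0.01  1.71 -0.01  1.43  0.04]
```

```bash
python3 -m handwheel '[{"travel":[-0.2,0.04,0],"dr":[-0.01,0.01,0]},{"travel":[-0.2,0.04,0],"dr":[0,0,0]},{"travel":[-0.2,0.04,0],"dr":[0,0,0]},{"travel":[-0.2,0.04,0],"dr":[0,0,0]},{"travel":[-0.2,0.04,0],"dr":[0,0,0]},{"travel":[-0.2,0.04,0],"dr":[0,0,0]},{"travel":[-0.2,0.04,0],"dr":[0,0,0]},{"travel":[-0.2,0.04,0],"dr":[0,0,0]},{"travel":[-0.2,0.04,0],"dr":[0,0,0]},{"travel":[-0.2,0.04,0],"dr":[0,0,0]},{"travel":[-0.2,0.04,0],"dr":[0,0,0]},{"travel":[-0.2,0.04,0],"dr":[0,0,0]},{"travel":[-0.2,0.04,0],"dr":[0,0,0]},{"travel":[-0.2,0.04,0],"dr":[0,0,0]},{"travel":[-0.2,0.04,0],"dr":[0,0,0]},{"travel":[0,0,0.2],"dr":[0,0,0]},{"travel":[0,0,0.2],"dr":[0,0,0]},{"travel":[0,0,0.2],"dr":[0,0,0]}]'; python3 h.py
```

```text
time_s: 3.73
eef_pos: [0.491, -0.471, 0.1813]
eef_rot: [0.005, 0.785, 0.62, -0.004]
wrist_force: [-0.0, 0.4, -0.3]
opening: 0.006
t 3.73 local(mm) x 2.1 y -193.7 z 181.3 F(jig) [-0.1  0.4 -0.3] open 0.01
turn error in tool axes, deg [ 0.13  0.72 -0.77] q [-0.93  0.45  1.37 -0.01  1.31 -0.7 ]
```

```bash
python3 -m handwheel '[{"travel":[0.06,0,0.15],"dr":[0,0.02,-0.02]},{"travel":[0.06,0,0.15],"dr":[0,0,0]},{"travel":[0.06,0,0.15],"dr":[0,0,0]},{"travel":[0.06,-0.01,0.15],"dr":[0,0,0]},{"travel":[0,0,0],"dr":[0,0,0]},{"travel":[0,0,0],"dr":[0,0,0]}]'; python3 h.py
python3 - <<'E'
from h import *
snap('top','t2.png',(255,170,425,280),3.8)
im=viewer.camera('scene')[120:290,210:400];cv2.imwrite('pics/s2.png',cv2.resize(im,None,fx=3.8,fy=3.5,interpolation=2)[:,:,::-1])
E
```

```text
time_s: 4.23
eef_pos: [0.4921, -0.4311, 0.0758]
eef_rot: [-0.007, 0.782, 0.623, 0.0]
wrist_force: [0.4, -0.5, 0.5]
opening: -0.001
t 4.23 local(mm) x -5.6 y -154.5 z 75.8 F(jig) [ 0.5 -0.4  0.5] open -0.00
turn error in tool axes, deg [-0.65 -0.53 -0.34] q [-0.9   0.53  1.49  0.    1.14 -0.67]
```

View pics/s2.png

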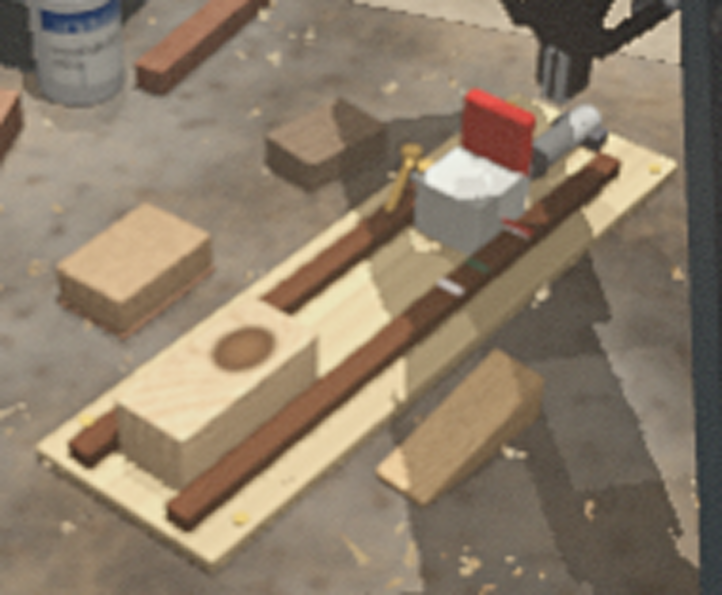

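```bash
python3 -m handwheel '[{"travel":[0.03,0.02,0.01],"dr":[-0.02,-0.02,-0.01]},{"travel":[0.03,0.01,0.01],"dr":[0,0,0]},{"travel":[0.03,0,0],"dr":[0,0,0]},{"travel":[0.03,0,0],"dr":[0,0,0]},{"travel":[0.03,0,0],"dr":[0,0,0]},{"travel":[0.03,0,0],"dr":[0,0,0]},{"travel":[0.03,0,0],"dr":[0,0,0]},{"travel":[0,0,0],"dr":[0,0,0]}]'; python3 h.py;  python3 -m handwheel '[{"travel":[0.03,0,0],"dr":[0,0,0]},{"travel":[0.03,0,0],"dr":[0,0,0]},{"travel":[0.03,0,0],"dr":[0,0,0]},{"travel":[0,0,0],"dr":[0,0,0]}]'; python3 h.py
```

```text
time_s: 5.0
eef_pos: [0.5082, -0.4041, 0.0819]
eef_rot: [0.008, 0.781, 0.625, -0.001]
wrist_force: [0.3, -0.6, -0.2]
opening: 0.001
t 5.00 local(mm) x 4.3 y -124.7 z 81.9 F(jig) [ 0.5 -0.5 -0.2] open 0.00
turn error in tool axes, deg [ 0.7   0.67 -0.08] q [-0.85  0.49  1.53 -0.    1.11 -0.63]
time_s: 5.33
eef_pos: [0.5108, -0.3936, 0.0823]
eef_rot: [0.011, 0.781, 0.625, -0.003]
wrist_force: [-0.8, -3.8, -2.0]
opening: 0.002
t 5.33 local(mm) x 4.4 y -113.9 z 82.3 F(jig) [-0.  -3.9 -2. ] open 0.00
turn error in tool axes, deg [ 0.79  1.09 -0.08] q [-0.84  0.48  1.54 -0.01  1.1  -0.61]
```

```bash
python3 -m handwheel '[{"travel":[0.04,0,0.02],"dr":[0.03,0.04,0]},{"travel":[0.04,-0.01,0.02],"dr":[0,0,0]},{"travel":[0.04,-0.01,0.01],"dr":[0,0,0]},{"travel":[0.04,0,0.01],"dr":[0,0,0]},{"travel":[0.04,0,0],"dr":[0,0,0]},{"travel":[0,0,0],"dr":[0,0,0]}]'; python3 h.py
```

```text
time_s: 5.83
eef_pos: [0.515, -0.3781, 0.0795]
eef_rot: [0.01, 0.782, 0.623, -0.006]
wrist_force: [-0.1, -4.0, -2.9]
opening: -0.003
t 5.83 local(mm) x 5.2 y -97.9 z 79.5 F(jig) [ 0.8 -3.9 -2.9] open -0.00
turn error in tool axes, deg [ 0.51  1.22 -0.28] q [-0.81  0.47  1.56 -0.01  1.09 -0.58]
```

```bash
python3 -m handwheel '[{"travel":[0.05,-0.01,0.01],"dr":[0.02,0.04,0]},{"travel":[0.05,-0.01,0.01],"dr":[0,0.02,0]},{"travel":[0.05,0,0.01],"dr":[0,0,0]},{"travel":[0.05,0,0.01],"dr":[0,0,0]},{"travel":[0.02,0,0],"dr":[0,0,0]}]'; python3 h.py
```

```text
time_s: 6.25
eef_pos: [0.5194, -0.3605, 0.0794]
eef_rot: [0.007, 0.783, 0.622, -0.002]
wrist_force: [-0.9, -8.0, -5.5]
opening: -0.002
t 6.25 local(mm) x 5.6 y -79.7 z 79.4 F(jig) [ 0.9 -8.  -5.5] open -0.00
turn error in tool axes, deg [ 0.48  0.73 -0.5 ] q [-0.79  0.46  1.57 -0.01  1.09 -0.56]
```

```bash
python3 -m handwheel '[{"travel":[0.05,0,0],"dr":[0,0.02,0]},{"travel":[0.05,0,0],"dr":[0,0.02,0]},{"travel":[0.05,0,0],"dr":[0,0,0]},{"travel":[0.03,0,0],"dr":[0,0,0]}]'; python3 h.py; python3 - <<'E'
from h import *
snap('top','t3.png',(255,170,425,280),3.8)
E
```

```text
time_s: 6.58
eef_pos: [0.523, -0.3447, 0.0794]
eef_rot: [0.006, 0.784, 0.62, 0.0]
wrist_force: [-2.7, -10.0, -4.0]
opening: -0.001
t 6.58 local(mm) x 5.7 y -63.5 z 79.4 F(jig) [ -0.4 -10.4  -4. ] open -0.00
turn error in tool axes, deg [ 0.61  0.43 -0.68] q [-0.77  0.45  1.59 -0.    1.09 -0.54]
```

View pics/t3.png

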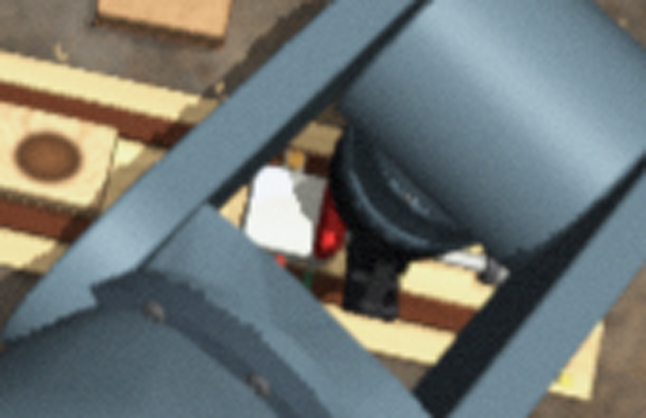

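The red pointer (282,262) is past the green mark (308,270) by roughly 13 mm, so the slide is past the catch. I'll back off gently.

```bash
python3 -m handwheel '[{"travel":[-0.03,0,0],"dr":[0,0,0]},{"travel":[-0.03,0,0],"dr":[0,0,0]},{"travel":[-0.03,0,0],"dr":[0,0,0]},{"travel":[-0.03,0,0],"dr":[0,0,0]},{"travel":[-0.04,0,0],"dr":[0,0,0]},{"travel":[-0.06,0,0],"dr":[0,0,0]},{"travel":[-0.1,0,0],"dr":[0,0,0]},{"travel":[-0.1,0,0],"dr":[0,0,0]},{"travel":[0,0,-0.2],"dr":[0,0,0]},{"travel":[0,0,-0.2],"dr":[0,0,0]},{"travel":[0,0,-0.2],"dr":[0,0,0]},{"travel":[0,0,-0.2],"dr":[0,0,0]}]'; python3 h.py; python3 - <<'E'
from h import *
snap('scene','s4.png',(210,120,400,290),3.5)
E
```

```text
time_s: 7.63
eef_pos: [0.5, -0.4119, 0.1926]
eef_rot: [-0.003, 0.785, 0.619, -0.001]
wrist_force: [1.4, -0.5, -0.7]
opening: 0.0
t 7.63 local(mm) x -2.1 y -134.1 z 192.6 F(jig) [ 1.5 -0.2 -0.7] open 0.00
turn error in tool axes, deg [-0.35 -0.16 -0.88] q [-0.87  0.38  1.44 -0.    1.33 -0.64]
```

View pics/s4.png

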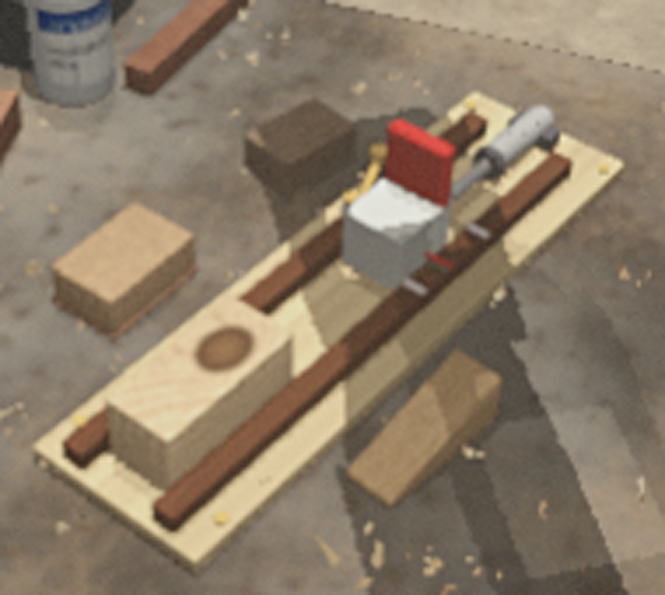

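The red pointer (437,262) now sits at the green mark and the fingers are clear, so the slide is latched. Next I move over the far end of the block.

```bash
python3 -m handwheel '[{"travel":[0.18,0,0],"dr":[0,0,-0.03]},{"travel":[0.18,0,0],"dr":[0,0,0]},{"travel":[0.18,0,0],"dr":[0,0,0]},{"travel":[0.18,0,0],"dr":[0,0,0]},{"travel":[0.18,0,0],"dr":[0,0,0]},{"travel":[0.18,0,0],"dr":[0,0,0]},{"travel":[0.18,0,0],"dr":[0,0,0]},{"travel":[0.18,0,0],"dr":[0,0,0]},{"travel":[0.18,0,0],"dr":[0,0,0]},{"travel":[0.18,0,0],"dr":[0,0,0]},{"travel":[0.18,0,0],"dr":[0,0,0]},{"travel":[0.18,0,0],"dr":[0,0,0]},{"travel":[0.18,0,0],"dr":[0,0,0]},{"travel":[0,0,0],"dr":[0,0,0]},{"travel":[0,0,0],"dr":[0,0,0]}]'; python3 h.py
```

```text
time_s: 8.93
eef_pos: [0.5872, -0.0795, 0.2049]
eef_rot: [0.011, 0.784, 0.62, 0.001]
wrist_force: [0.1, -0.1, 0.7]
opening: -0.001
t 8.93 local(mm) x 10.4 y 209.4 z 204.9 F(jig) [ 0.1 -0.   0.7] open -0.00
turn error in tool axes, deg [ 1.05  0.71 -0.7 ] q [-0.33  0.23  1.6  -0.01  1.29 -0.09]
```

```bash
python3 -m handwheel '[{"travel":[0.08,-0.04,0],"dr":[0.03,0.02,-0.02]},{"travel":[0.04,-0.03,0.1],"dr":[0,0,0]},{"travel":[0,0,0.15],"dr":[0,0,0]},{"travel":[0,0,0.15],"dr":[0,0,0]},{"travel":[0,0,0.15],"dr":[0,0,0]},{"travel":[0,0,0.15],"dr":[0,0,0]},{"travel":[0,0,0],"dr":[0,0,0]},{"travel":[0,0,0],"dr":[0,0,0]}]'; python3 h.py
```

```text
time_s: 9.6
eef_pos: [0.5823, -0.0649, 0.0987]
eef_rot: [0.0, 0.783, 0.622, 0.001]
wrist_force: [0.4, -1.0, 1.3]
opening: -0.002
t 9.60 local(mm) x 2.5 y 222.5 z 98.7 F(jig) [ 0.6 -0.8  1.3] open -0.00
turn error in tool axes, deg [ 0.13 -0.1  -0.39] q [-0.31  0.35  1.68  0.    1.1  -0.09]
```

```bash
python3 -m handwheel '[{"travel":[0.03,-0.02,0.1],"dr":[0,0,-0.01]},{"travel":[0,0,0.1],"dr":[0,0,0]},{"travel":[0,0,0.1],"dr":[0,0,0]},{"travel":[0,0,0.08],"dr":[0,0,0]},{"travel":[0,0,0],"dr":[0,0,0]},{"travel":[0,0,0],"dr":[0,0,0]}]'; python3 h.py
```

```text
time_s: 10.1
eef_pos: [0.5858, -0.0641, 0.0484]
eef_rot: [0.004, 0.782, 0.623, 0.004]
wrist_force: [-0.1, -0.5, -0.4]
opening: 0.002
t 10.10 local(mm) x 5.7 y 224.0 z 48.4 F(jig) [ 0.  -0.5 -0.4] open 0.00
turn error in tool axes, deg [ 0.67 -0.1  -0.28] q [-0.31  0.43  1.7   0.    1.   -0.09]
```

```bash
python3 -m handwheel '[{"travel":[0,-0.03,0.05],"dr":[0.02,0,-0.01]},{"travel":[-0.04,-0.02,0.03],"dr":[0,0,0]},{"travel":[-0.04,0,0],"dr":[0,0,0]},{"travel":[-0.04,0,0],"dr":[0,0,0]},{"travel":[-0.04,0,0],"dr":[0,0,0]},{"travel":[-0.04,0,0],"dr":[0,0,0]},{"travel":[-0.03,0,0],"dr":[0,0,0]},{"travel":[-0.03,0,0],"dr":[0,0,0]},{"travel":[-0.03,0,0],"dr":[0,0,0]},{"travel":[-0.03,0,0],"dr":[0,0,0]},{"travel":[-0.03,0,0],"dr":[0,0,0]}]'; python3 h.py
```

```text
time_s: 11.02
eef_pos: [0.568, -0.1201, 0.0399]
eef_rot: [0.002, 0.78, 0.625, 0.003]
wrist_force: [-0.1, -0.1, 0.1]
opening: -0.001
t 11.02 local(mm) x 0.6 y 165.6 z 39.9 F(jig) [-0.1 -0.1  0.1] open -0.00
turn error in tool axes, deg [ 0.38 -0.09  0.02] q [-0.41  0.43  1.72  0.    0.99 -0.2 ]
```

```bash
python3 -m handwheel '[{"travel":[-0.03,0,0],"dr":[0,0,0]},{"travel":[-0.03,0,0],"dr":[0,0,0]},{"travel":[-0.03,0,0],"dr":[0,0,0]},{"travel":[-0.03,0,0],"dr":[0,0,0]},{"travel":[-0.03,0,0],"dr":[0,0,0]},{"travel":[-0.03,0,0],"dr":[0,0,0]},{"travel":[-0.03,0,0],"dr":[0,0,0]},{"travel":[-0.03,0,0],"dr":[0,0,0]},{"travel":[-0.03,0,0],"dr":[0,0,0]},{"travel":[-0.03,0,0],"dr":[0,0,0]},{"travel":[-0.03,0,0],"dr":[0,0,0]},{"travel":[-0.01,0,0],"dr":[0,0,0]}]'; python3 h.py; python3 - <<'E'
from h import *
snap('scene','s5.png',(210,120,400,290),3.5)
E
```

```text
time_s: 12.02
eef_pos: [0.5558, -0.1755, 0.0399]
eef_rot: [0.002, 0.78, 0.625, 0.003]
wrist_force: [-0.1, -0.2, 0.3]
opening: 0.001
t 12.02 local(mm) x 0.7 y 108.8 z 39.9 F(jig) [-0.1 -0.2  0.3] open 0.00
turn error in tool axes, deg [ 0.39 -0.1   0.02] q [-0.51  0.43  1.71  0.    0.99 -0.29]
```

View pics/s5.png

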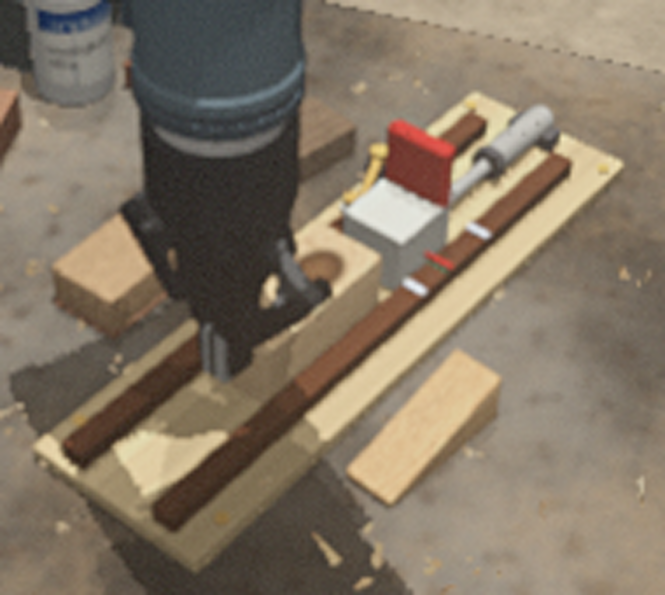

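The block follows the fingers. Its stop end (380,255) still has a small gap to the stop, about 15 mm, and the slide is still latched. I'll continue slowly.

```bash
python3 -m handwheel '[{"travel":[-0.02,0,0],"dr":[0,0,0]},{"travel":[-0.02,0,0],"dr":[0,0,0]},{"travel":[-0.02,0,0],"dr":[0,0,0]},{"travel":[-0.02,0,0],"dr":[0,0,0]}]'; python3 h.py;python3 -m handwheel '[{"travel":[-0.02,0,0],"dr":[0,0,0]},{"travel":[-0.02,0,0],"dr":[0,0,0]}]'; python3 h.py
```

```text
time_s: 12.4
eef_pos: [0.553, -0.1875, 0.0399]
eef_rot: [0.002, 0.78, 0.625, 0.003]
wrist_force: [-0.3, 0.3, 0.4]
opening: -0.001
t 12.40 local(mm) x 0.7 y 96.4 z 39.9 F(jig) [-0.4  0.2  0.4] open -0.00
turn error in tool axes, deg [ 0.38 -0.12  0.05] q [-0.53  0.44  1.71  0.    0.99 -0.32]
time_s: 12.57
eef_pos: [0.5517, -0.1937, 0.0399]
eef_rot: [0.002, 0.78, 0.626, 0.003]
wrist_force: [4.4, 11.6, 2.8]
opening: -0.002
t 12.57 local(mm) x 0.7 y 90.1 z 39.9 F(jig) [ 1.8 12.3  2.8] open -0.00
turn error in tool axes, deg [ 0.39 -0.15  0.06] q [-0.54  0.44  1.71  0.01  0.99 -0.33]
```

Contact force rose to 12 N, so the block is seated. I'll retract straight back, then up.

```bash
python3 -m handwheel '[{"travel":[0,0,0],"dr":[0,0,0]},{"travel":[0.02,0,0],"dr":[0,0,0]},{"travel":[0.05,0,0],"dr":[0,0,0]},{"travel":[0.1,0,0],"dr":[0,0,0]},{"travel":[0.15,0,0],"dr":[0,0,0]},{"travel":[0.15,0,0],"dr":[0,0,0]},{"travel":[0.1,0,-0.1],"dr":[0,0,0]},{"travel":[0,0,-0.2],"dr":[0,0,0]},{"travel":[0.2,0,-0.2],"dr":[0,0,0]},{"travel":[0.2,0,-0.2],"dr":[0,0,0]},{"travel":[0.2,0,-0.1],"dr":[0,0,0]},{"travel":[0.2,0,0],"dr":[0,0,0]},{"travel":[0,0,0],"dr":[0,0,0]},{"travel":[0,0,0],"dr":[0,0,0]}]'; python3 h.py; python3 - <<'E'
from h import *
a=viewer.camera('scene')[150:240,270:385]; b=viewer.camera('top')[190:275,255:425]
im=np.vstack([cv2.resize(a,(690,300),interpolation=2) if 0 else cv2.copyMakeBorder(cv2.resize(a,(383,300),interpolation=2),0,0,0,217,0),cv2.resize(b,(600,300),interpolation=2)])
cv2.imwrite('pics/f6.png',im[:,:,::-1])
E
```

```text
time_s: 13.73
eef_pos: [0.5965, 0.0176, 0.1648]
eef_rot: [0.002, 0.781, 0.625, 0.003]
wrist_force: [-0.3, -0.2, 0.1]
opening: 0.002
t 13.73 local(mm) x -1.7 y 306.1 z 164.8 F(jig) [-0.3 -0.2  0.1] open 0.00
turn error in tool axes, deg [ 0.39 -0.06 -0.04] q [-0.17  0.29  1.62  0.    1.23  0.05]
```

View pics/f6.png

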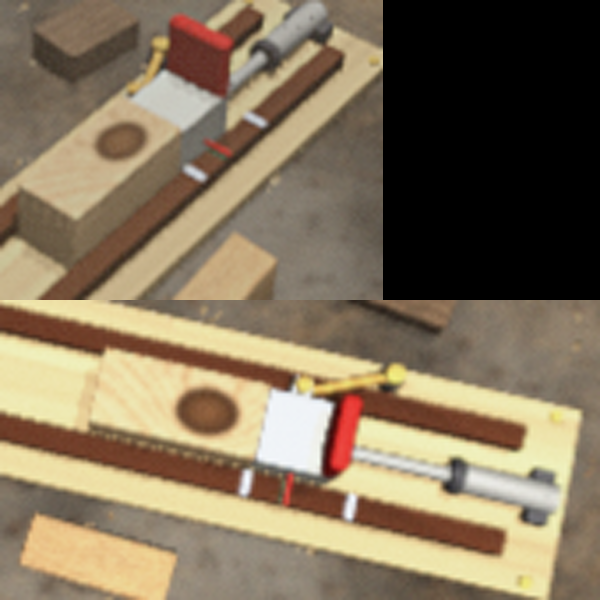

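The block is flush against the stop at about (262,425). The pointer is at the green mark (290,490), the pawl is in, and the robot is clear.

```bash
python3 -c "
from bench import ctrl
print(ctrl.hand_in())"
```

```text
the job is handed in; nothing more can be done
None
```

The end stop is latched at the green mark, the wood block sits flush against it, and the job is handed in; no verdict was given. The arm's clock read 13.7 s at the last check, against the 51 s limit.

- **Stop:** I pushed the red paddle with the shut fingers until the pointer was about 13 mm past the green mark, with about 11 N at the wrist. I then backed off, and the slide latched by itself.
- **Block:** I pushed it by its far end until the wrist force rose to about 12 N against the stop, then withdrew the fingers straight back and up.
- **Last checks:** The final pictures show the pointer on the green mark, the pawl in and no visible gap between block and stop. The block is in line with the channel, and the bystanders in view do not appear to have moved. The wrist force was about zero with the arm clear. I judged the gap and the slide position from the pictures only; I had no direct reading of either.
- **Disagreements:** None of the checks failed. Under the spring load the pushes fell short of the commanded distance, so I added more rows.

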